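# Brace a free-spinning wheel hub and lock its recessed dial

## Robot

A 7-joint arm with a two-finger parallel gripper is mounted at the origin on the work surface. World frame = base frame: x ahead of the robot, y to its left, z up, the work surface at z = 0. Lengths are in m, angles in rad, forces in N, time in s.
With the tool pointing down it reaches from about 0.35 to 0.9 m from the base axis. Payload 8.1 kg.
Tool frame: the origin (TCP) lies between the finger pads; the fingertips stand r.tcp_to_tips ahead of it and the grasp point (between the pads) lies 6 mm ahead of it (r.tcp_to_tips is the distance from the TCP to the fingertips, in m); z points along the fingers, y is the line along which they close (so a half turn about z gives the same grasp; the last joint's range is limited). The gripper opens to 85 mm and grips with 20 to 120 N. Pads are 22 mm wide; open, the fingers measure 114 mm over their backs; the gripper's body (76 mm by 85 mm) begins 54 mm behind the grasp point. The pads swing forward as they close: fully open they stand 13 mm farther back than shut.
Start: joints at [-1.442, 0.434, 0.025, 1.573, -0.012, 1.134, -0.075], TCP at [0.144, 0.608, 0.256] pointing down, gripper open.
Joint ranges: [-2.62, 2.62], [-0.44, 2.09], [-1.27, 1.32], [0.08, 2.57], [-1.32, 4.46], [0.12, 2], [-2.74, 2.74]. Speed limits (rad/s): [2.22, 2.22, 3.01, 3.01, 3.14, 3.14, 3.14].

## Interface

Orientations are given as a unit quaternion [x, y, z, w].
In Python, from cell import r, viewer gives the robot as it stands.
- The arm moves only by the tool arm_command, never from a script. Its argument "motion" is a list of rows, each an object with "rotation": the turn, a rotation vector about the tool's x, y, z in degrees, a list of three; "linear": the shift along the tool's x, y, z in mm, a list of three; "hand": the finger opening in mm, from 0 to 85.4. In form: [{"rotation": [ax, ay, az], "linear": [dx, dy, dz], "hand": hand}, ...]. A call has 1 to 5 rows; each row shifts and turns the commanded pose from where the row before left it, along the tool's axes as they then stand; what a row does not reach is not made up. A row lasts 1/12 s, in which the tool goes at most 41.7 mm and 7.16 degrees, less where a joint would pass 70% of its speed; a pose out of reach is approached as far as the arm can. A call is refused whole if a number of a shift passes 41.7 or a number of a turn 7.16, either way. A call with a gripper value outside its range is refused whole. The fingers move at their own pace and stop on an object; "force" is the grip in N (left out, the last holds). Time passes only in rows, so rows that do not move let the fingers close. It gives the time, the measured TCP pose, the force, the opening and the grip force at its end, in the units of the state.
- r.get_obs(): the state, without advancing time (a new reading comes with each control period).
- viewer.get_image(name): name is "scene" or "top"; returns a dict with "frame" (384x512x3 uint8, red, green, blue), "z_map" (384x512 float32, m along the optical axis (not along the pixel's ray), 0 where there is no reading), "camera_matrix" (3x3 intrinsics, pixels), "dist_coeffs" ([k1, k2, p1, p2, k3] as OpenCV has them; the pictures are not rectified), "xyz" and "orientation" of the camera in the world. Camera axes: x right, y down, z forward; pixel columns grow to the right and rows downward; lengths in m; the calibration is good to about 2 mm. A picture is of the moment at which its call begins.
- r.sign_off(): hands the job in; it is judged then, once.
The state is a dict: "clock": time; "q": joint angles; "joint_vel": joint speeds; "joint_torque": joint torques, N m; "ee_pos": TCP position; "orientation": TCP orientation; "ft_force": force on the tool from outside, world axes, zero at the start; "wrist_torque": the same for the moment, N m; "gripper_width": finger opening in m; "grasp_force": force on a finger pad.
Only numpy, scipy, OpenCV 4.12 (cv2) and the standard library are available. Lean on these libraries where they do the work, as an engineer would, in place of code of your own. Each camera call takes 0.05 s, during which the arm holds its last target. There are 200 camera calls.

## Task

Lock the wheel hub on the bench stand. It spins along with its dial, so first bring two neighbouring wheel studs square to the stand's two notched posts, lay the rectangular steel lock bar down fully into both notches, roughly centred, so that the studs come up against it, then turn the black dial sunk in the hub's cup clockwise until it is hard against its stop. Leave the bar in the notches and do not disturb the other things on the bench.

Things in the scene. Friction and masses are not known exactly. Their poses are not given: they have to be found in the camera images.
- stand: Hub stand bolted to the bench: grey steel base plate 250 x 200 x 12 mm (x -120 to 130 mm, y +-100 mm). Origin at bench level on the hub's upright axis; x towards the two notched posts. Posts 14 mm thick, 150 mm apart (y = +-75 mm), centred 80 mm from the hub's axis (x = 80 mm). Fixed.
- notches (a point): Midway between the posts' two open-topped U notches, on the level of their floors, 114 mm above the bench; y along the line of the notches, x outward from the hub, z up. Each notch is 24.5 mm wide for 18 mm up from its floor, then flared to about 31 mm above the floor. They hold the lock bar 14 mm above the hub's flange.
- hub (a joint): Turn of the hub on its bearings, rad, counter-clockwise from above. Spins freely (drag 0.03 N m), stays where left. At 0, and every 1.257 rad, two neighbouring studs stand evenly either side of the line from hub axis to notches, and the bar clears them by 6 mm; more than 0.1 rad off, a stud may stand under the bar. With the bar in, it turns at most 0.3 rad either way until a stud meets the bar.
- hub_rim (a point): Hub, dark steel flange 170 mm across, top face 100 mm above the bench, with five upright studs 14 mm thick, 42 mm tall, on a 140 mm circle (at 36 degrees + n x 72 from the hub's x axis). In its middle an aluminium cup, 100 mm outside, 86 mm inside; this point is the centre of the cup's mouth, 142 mm above the bench. Turns with the hub.
- dial (a joint): Turn of the lock dial relative to the hub, rad, growing clockwise seen from above. A stiff coarse screw (0.25 N m, far stiffer than the hub's bearings, so an unbraced hub turns along with it); stays where left. Starts between 0 and 0.3; its end stop is at 2.4 (locked).
- dial_grip (a point): Centre of the dial's black grip bar, on the hub's axis, 125.5 mm above the bench; x along the grip (small light mark on top at +x), z up. Grip 66 mm long, 16 mm wide, 27 mm tall, sunk in the cup: top 3 mm below the rim, dial face at its foot 30 mm below the rim; 35 mm from grip to cup wall either side. Turns with hub and dial.
- bar_mid (a point): Centre of the lock bar, 25 mm above its underside; x along its length, z up. Bare steel rectangular tube 200 mm long, 20 mm wide, 50 mm tall, 0.3 to 0.5 kg, standing on its narrow side on the bench. Lying in the notches its centre is 139 mm and its top 164 mm above the bench.
- prybar: Bystander: dark round pry bar, 280 mm long, 18 mm thick, lying flat, its tip bent up; origin in the shaft at bench height
- race: Bystander: bearing race, steel ring 72 mm across, 22 mm high; origin under its centre
- balljoint: Bystander: ball joint standing on its cap, stud up, 62 mm across, 92 mm high; origin under its centre
- socket: Bystander: large steel wrench socket standing, 44 mm across, 55 mm high; origin under its centre
- spanner: Bystander: combination wrench lying flat, 200 mm long; origin at its middle
- hammer: Bystander: hammer lying flat, 280 mm long; origin at its middle
- spray: Bystander: standing aerosol can, 64 mm across, 190 mm high; origin under its centre
- carton: Bystander: small closed cardboard box 110 x 80 x 70 mm; origin under its centre

How it is judged:
On the way, in this order (a step that is already met when the one before it is completed fails the run):
1. the lock bar lies fully down in both notches, let go (x of bar_mid in the frame of notches between -0.005 and 0.005 m and y of bar_mid in the frame of notches between -0.016 and 0.016 m and z of bar_mid in the frame of notches between 0.021 and 0.029 m and angle between the x axis of bar_mid and the y axis of notches, either way round below 0.07 rad and angle between bar_mid's own z axis and vertical below 0.06 rad and contact force between the fingers and bar below 0.1 N), for 0.2 s.
2. with the bar still in the notches, the dial is against its stop (x of bar_mid in the frame of notches between -0.005 and 0.005 m and y of bar_mid in the frame of notches between -0.016 and 0.016 m and z of bar_mid in the frame of notches between 0.021 and 0.029 m and angle between the x axis of bar_mid and the y axis of notches, either way round below 0.07 rad and angle between bar_mid's own z axis and vertical below 0.06 rad and value of joint dial above 2.3 rad), for 0.2 s.
At the end, for the whole second after the job is handed in: The dial reads more than 2.3 rad (stop at 2.4). The lock bar rests in both notches: fully down within 4 mm, upright, along the notches within 0.07 rad, its middle within 16 mm of midway between them. Bar and hub are at rest (all of step 2 and linear speed of bar below 0.02 m/s and velocity of joint hub between -0.05 and 0.05 rad/s); the robot touches nothing.
It fails at once if another thing on the bench (pry bar, race, ball joint, socket, wrench, hammer, can or carton) is shifted by more than 30 mm (distance of any of prybar, race, balljoint, socket, spanner, hammer, spray, carton from where it was at the start of the episode above 0.03 m).
It also fails if it takes over 72 s, if anything falls off the work surface, if the arm or the gripper's body presses on something with over 40 N, if the wrist force passes 120 N, or if a joint passes its speed limit or range.

## Working session

There is one attempt and no reset: what is moved stays moved. The work goes in short steps, Python scripts to look and compute and a tool call to move; the robot and the scene stay as the last step left them, time stands still between calls to the robot, and variables do not carry over. Pictures are saved under pics/ and viewed, at most 10 in all, crops included, and the job is handed in when it is done.

Besides the shell and the picture viewer there is one more tool, called after ">>>" as a command line: name --argument value ..., lists and objects as JSON in quotes. arm_command: Moves the arm, as the interface text tells. Its arguments: {"type":"object","properties":{"motion":{"type":"array"},"force":{"type":"number"}},"required":["motion"]}

```bash
ls; mkdir -p pics; python3 - <<'E'
from cell import r, viewer
import cv2,numpy as np
o=r.get_obs();print({k:np.round(v,3).tolist() for k,v in o.items()}, r.tcp_to_tips)
for n in("scene","top"):
    d=viewer.get_image(n);cv2.imwrite(f'pics/{n}0.png',d['frame'][:,:,::-1])
    np.savez(f'pics/{n}0.npz',**d);print(n,d['camera_matrix'],d['dist_coeffs'],d['xyz'],d['orientation'])
E
```

```text
pics
{'clock': 0.0, 'q': [-1.442, 0.435, 0.025, 1.574, -0.012, 1.134, -0.075], 'joint_vel': [-0.002, -0.001, -0.001, -0.001, -0.0, -0.001, -0.0], 'joint_torque': [0.001, -67.048, 1.025, -31.62, 0.016, 0.013, -0.0], 'ee_pos': [0.144, 0.608, 0.256], 'orientation': [0.116, 0.993, -0.001, 0.0], 'ft_force': [-0.445, -0.568, 0.415], 'wrist_torque': [0.039, -0.023, -0.03], 'grasp_force': 0.0, 'gripper_width': 0.086} 0.025
scene [[466.19810717   0.         256.84650769]
 [  0.         466.19810717 192.17569127]
 [  0.           0.           1.        ]] [-0.05869979  0.          0.          0.          0.        ] [ 1.14410358 -0.52997196  1.13081314] [ 0.87404065  0.37684429 -0.12347375 -0.28070544]
top [[379.54869524   0.         253.10530292]
 [  0.         379.54869524 190.82009511]
 [  0.           0.           1.        ]] [-0.05248863  0.          0.          0.          0.        ] [ 0.49582033 -0.01232206  1.49255635] [-0.70465272  0.70862913 -0.02456414  0.02656881]
```

View pics/top0.png

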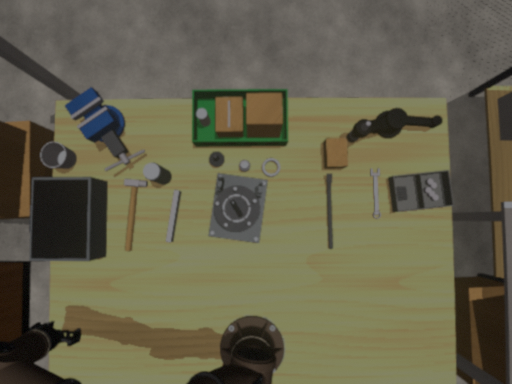

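View pics/scene0.png

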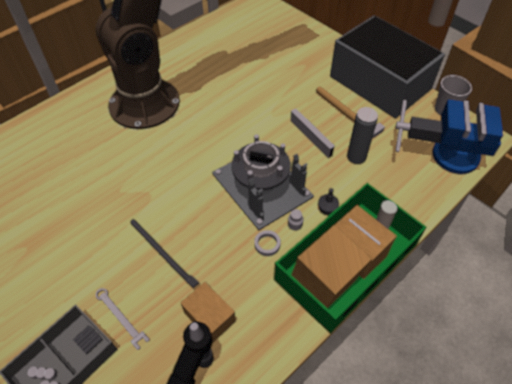

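The top view shows the stand at (238,208), the lock bar at (173,216), the hammer at (130,215), the can at (157,173) and the socket and race at (244,165) and (270,167). The scene view shows the same stand with its posts at (257,205) and (298,178).

```bash
cat > h.py <<'E'
import numpy as np,cv2
from scipy.spatial.transform import Rotation as R
def grab(n):
    from cell import viewer
    return viewer.get_image(n)
def rays(d,uv):
    p=cv2.undistortPoints(np.asarray(uv,float).reshape(-1,1,2),d['camera_matrix'],d['dist_coeffs']).reshape(-1,2)
    return np.c_[p,np.ones(len(p))]
def plane(d,uv,z):
    w=R.from_quat(d['orientation']).apply(rays(d,uv)); c=np.asarray(d['xyz'])
    return c+w*((z-c[2])/w[:,2])[:,None]
def cloud(d):
    h,w=d['z_map'].shape; u,v=np.meshgrid(np.arange(w),np.arange(h))
    p=rays(d,np.c_[u.ravel(),v.ravel()])*d['z_map'].reshape(-1,1)
    return (R.from_quat(d['orientation']).apply(p)+np.asarray(d['xyz'])).reshape(h,w,3)
def proj(d,P):
    q=R.from_quat(d['orientation']).inv()
    rv=q.as_rotvec(); t=-q.apply(np.asarray(d['xyz']))
    return cv2.projectPoints(np.asarray(P,float).reshape(-1,1,3),rv,t,d['camera_matrix'],d['dist_coeffs'])[0].reshape(-1,2)
def ld(f): return dict(np.load(f))
E
python3 - <<'E'
from h import *
for n in("top","scene"):
    d=ld(f'pics/{n}0.npz');C=cloud(d);X,Y,Z=C[...,0],C[...,1],C[...,2]
    u,v=(238,208) if n=="top" else (262,180)
    bc=plane(d,[[173,216]] if n=="top" else [[312,132]],.05)[0]
    hc=plane(d,[[238,208]] if n=="top" else [[262,155]],.14)[0]
    print(n,'bar~',bc,'hub~',hc)
    near=lambda c,rad:np.hypot(X-c[0],Y-c[1])<rad
    m=near(bc,.15)&(Z>.042)&(Z<.058)&(abs(Y-bc[1])<.05)
    P=C[m][:,:2].astype(np.float32); rc=cv2.minAreaRect(P); print(' bar',m.sum(),rc,np.median(Z[m]))
    m=near(hc,.17)&(Z>.006)&(Z<.02); rc=cv2.minAreaRect(C[m][:,:2].astype(np.float32)); print(' plate',m.sum(),rc)
    m=near(hc,.17)&(Z>.125)&(Z<.16)
    print(' high pts',m.sum(),np.median(Z[m]))
    # crop picture x5
    p=proj(d,[[hc[0],hc[1],.1]])[0].astype(int)
    f=d['frame'][p[1]-60:p[1]+60,p[0]-70:p[0]+70,::-1]
    cv2.imwrite(f'pics/c_{n}0.png',cv2.resize(f,None,fx=5,fy=5,interpolation=cv2.INTER_CUBIC)); print(' crop origin',p-[70,60])
    print(' can',np.round(C[(Z>.17)&near(bc,.3)&(Z<.2)][:, :2].mean(0),3))
E
```

```text
top bar~ [0.50604984 0.29678273 0.05      ] hub~ [0.53277858 0.04539296 0.14      ]
 bar 302 ((0.5325963497161865, 0.30158835649490356), (0.24033154547214508, 0.0650021880865097), 5.14118766784668) 0.04978185761056941
 plate 1465 ((0.5345116853713989, 0.049261003732681274), (0.3333991765975952, 0.3225664794445038), 20.41739845275879)
 high pts 378 0.14105386059206793
 crop origin [168 148]
 can [0.662 0.344]
scene bar~ [0.52462374 0.28566478 0.05      ] hub~ [0.53976597 0.05285545 0.14      ]
 bar 386 ((0.5409788489341736, 0.2977999150753021), (0.2598148286342621, 0.05535930022597313), 0.7182883620262146) 0.05024820065697988
 plate 2167 ((0.5382815003395081, 0.044653892517089844), (0.296796053647995, 0.3310573101043701), 86.34175109863281)
 high pts 941 0.13835126828674627
 crop origin [191 104]
 can [0.669 0.338]
```

View pics/c_top0.png

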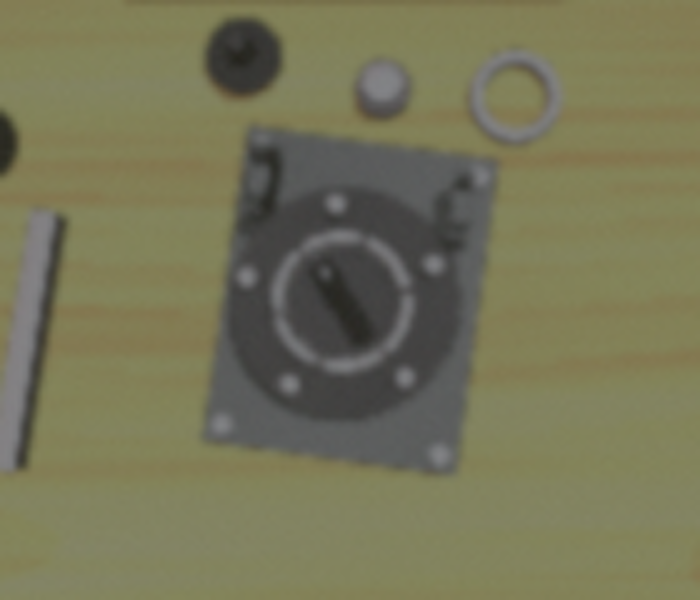

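View pics/c_scene0.png

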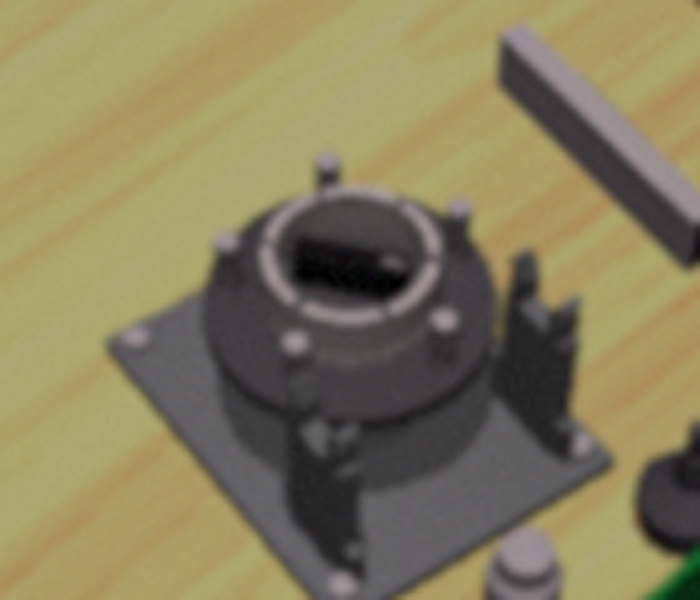

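The top crop gives the plate corners at (250,127), (497,160), (457,474) and (204,440). The stud tops are at (337,204), (434,264), (405,377), (289,384) and (247,277). The grip runs from its mark at (324,271) to (365,340). The scene crop shows the stud tops at (328,160), (458,210), (444,320), (295,342) and (227,242), with the posts on the far side (+x).

```bash
python3 - <<'E'
from h import *
T=ld('pics/top0.npz');S=ld('pics/scene0.npz')
px=lambda c,o:(np.array(c,float)+.5)/5-.5+o
ot,os_=[168,148],[191,104]
pl=plane(T,px([(250,127),(497,160),(457,474),(204,440)],ot),.012)[:,:2]
print('plate',pl.round(4),[np.linalg.norm(pl[i]-pl[i-1]).round(3) for i in range(4)])
a=np.arctan2(*((pl[0]+pl[1]-pl[2]-pl[3])[::-1]));b=np.arctan2(*((pl[0]+pl[3]-pl[1]-pl[2])[::-1]))-np.pi/2
yaw=(a+b)/2; pc=pl.mean(0); ex=np.array([np.cos(yaw),np.sin(yaw)]);print('yaw',a,b,'origin',pc-.005*ex)
st=plane(T,px([(337,204),(434,264),(405,377),(289,384),(247,277)],ot),.142)[:,:2]
ss=plane(S,px([(328,160),(458,210),(444,320),(295,342),(227,242)],os_),.142)[:,:2]
for n,s in(('T',st),('S',ss)):
    c=s.mean(0);th=np.unwrap(np.sort(np.arctan2(*(s-c).T[::-1])));
    k=(th-yaw-np.radians(36))
    k=np.angle(np.exp(1j*5*k).mean())/5
    print(n,'hub c',c,'rad',np.linalg.norm(s-c,axis=1).round(4),'hub angle',k)
g=plane(T,px([(324,271),(365,340),(343,300)],ot),.139)[:,:2];print('grip',g,'ang',np.arctan2(*(g[0]-g[1])[::-1])-yaw)
for n,d in(('T',T),('S',S)):
    C=cloud(d);f=d['frame'].astype(int);sat=f.max(2)-f.min(2)
    m=(abs(C[...,2]-.05)<.006)&(abs(C[...,1]-.29)<.05)&(abs(C[...,0]-.51)<.13)&(sat<40)
    k,lab,stt,_=cv2.connectedComponentsWithStats(m.astype(np.uint8));i=1+np.argmax(stt[1:,4])
    ys,xs=np.where(lab==i);P=plane(d,np.c_[xs,ys],.05)[:,:2]
    print(n,'bar',len(P),cv2.minAreaRect(P.astype(np.float32)),P.mean(0))
    vx=np.linalg.svd(P-P.mean(0))[2][0];print('  ang',np.arctan2(vx[1],vx[0]))
    print(' hammer/other pts near bar >15mm:')
E
```

```text
plate [[ 0.6741  0.1307]
 [ 0.6469 -0.0631]
 [ 0.4025 -0.0302]
 [ 0.4297  0.1662]] [np.float64(0.247), np.float64(0.196), np.float64(0.247), np.float64(0.198)]
yaw -0.13929035010688573 -0.13848003635107475 origin [0.53333593 0.05158898]
T hub c [0.53344275 0.05215916] rad [0.0694 0.0703 0.0699 0.0699 0.0701] hub angle -0.4313049449592684
S hub c [0.53648447 0.05089139] rad [0.0711 0.0685 0.0695 0.0694 0.0693] hub angle -0.4362090617217273
grip [[0.55503313 0.06536866]
 [0.50570952 0.03625461]
 [0.53426609 0.05185115]] ang 0.6721167415701939
T bar 277 ((0.5091820955276489, 0.299227774143219), (0.02179291471838951, 0.2002037614583969), 81.30398559570312) [0.50789426 0.29992409]
  ang 2.986149215574967
 hammer/other pts near bar >15mm:
S bar 342 ((0.5125070810317993, 0.29577872157096863), (0.025515861809253693, 0.20496496558189392), 81.22210693359375) [0.51528213 0.29650102]
  ang -0.15389998623442963
 hammer/other pts near bar >15mm:
```

>>> arm_command --motion '[{"rotation": [0, 0, 0], "linear": [-25.4, -22.5, 0], "hand": 85}, {"rotation": [0, 0, 0], "linear": [-25.4, -22.5, 0], "hand": 85}, {"rotation": [0, 0, 0], "linear": [-25.4, -22.5, 0], "hand": 85}, {"rotation": [0, 0, 0], "linear": [-25.4, -22.5, 0], "hand": 85}, {"rotation": [0, 0, 0], "linear": [-25.4, -22.5, 0], "hand": 85}]'

```text
clock: 0.52
ee_pos: [0.2419, 0.468, 0.2559]
orientation: [0.116, 0.993, -0.0, -0.0]
ft_force: [0.3, -0.4, 1.4]
gripper_width: 0.0848
grasp_force: 0.0
```

>>> arm_command --motion '[{"rotation": [0, 0, 0], "linear": [-25.4, -22.5, 0], "hand": 50}, {"rotation": [0, 0, 0], "linear": [-25.4, -22.5, 0], "hand": 50}, {"rotation": [0, 0, 0], "linear": [-25.4, -22.5, 0], "hand": 50}, {"rotation": [0, 0, 0], "linear": [-25.4, -22.5, 0], "hand": 50}, {"rotation": [0, 0, 0], "linear": [-25.4, -22.5, 0], "hand": 50}]'

```text
clock: 0.93
ee_pos: [0.3396, 0.3293, 0.2562]
orientation: [0.116, 0.993, -0.0, -0.0]
ft_force: [1.4, 0.5, 0.1]
gripper_width: 0.0497
grasp_force: 0.0
```

>>> arm_command --motion '[{"rotation": [0, 0, 0], "linear": [-25.4, -22.5, 0], "hand": 50}, {"rotation": [0, 0, 0], "linear": [-25.4, -22.5, 0], "hand": 50}, {"rotation": [0, 0, 0], "linear": [-25.4, -22.5, 0], "hand": 50}, {"rotation": [0, 0, 0], "linear": [-25.4, -22.5, 0], "hand": 50}, {"rotation": [0, 0, 0], "linear": [-25.4, -22.5, 0], "hand": 50}]'

```text
clock: 1.35
ee_pos: [0.4373, 0.1907, 0.2562]
orientation: [0.116, 0.993, -0.0, -0.0]
ft_force: [0.3, 0.0, 0.7]
gripper_width: 0.05
grasp_force: 0.0
```

>>> arm_command --motion '[{"rotation": [0, 0, 0], "linear": [-25.4, -22.5, 0], "hand": 50}, {"rotation": [0, 0, 0], "linear": [-25.4, -22.5, 0], "hand": 50}, {"rotation": [0, 0, 0], "linear": [-25.4, -22.5, 0], "hand": 50}, {"rotation": [0, 0, 0], "linear": [-25.4, -22.5, 0], "hand": 50}, {"rotation": [0, 0, 0], "linear": [-25.4, -22.5, 0], "hand": 50}]'

```text
clock: 1.77
ee_pos: [0.5351, 0.0521, 0.2561]
orientation: [0.116, 0.993, -0.0, -0.0]
ft_force: [0.0, 0.5, 0.2]
gripper_width: 0.05
grasp_force: 0.0
```

>>> arm_command --motion '[{"rotation": [0, 0, -6.3], "linear": [0, 0, 0], "hand": 50}, {"rotation": [0, 0, -6.3], "linear": [0, 0, 0], "hand": 50}, {"rotation": [0, 0, -6.3], "linear": [0, 0, 0], "hand": 50}, {"rotation": [0, 0, -6.3], "linear": [0, 0, 0], "hand": 50}, {"rotation": [0, 0, -6.3], "linear": [0, 0, 0], "hand": 50}]'

```text
clock: 2.18
ee_pos: [0.5343, 0.0535, 0.2559]
orientation: [-0.161, 0.987, -0.0, -0.0]
ft_force: [0.4, -0.3, 0.3]
gripper_width: 0.0498
grasp_force: 0.0
```

>>> arm_command --motion '[{"rotation": [0, 0, -6.3], "linear": [0, 0, 0], "hand": 50}, {"rotation": [0, 0, -6.3], "linear": [0, 0, 0], "hand": 50}, {"rotation": [0, 0, 0], "linear": [0, 0, 0], "hand": 50}, {"rotation": [0, 0, 0], "linear": [0, 0, 0], "hand": 50}]'

```text
clock: 2.52
ee_pos: [0.5344, 0.0534, 0.2561]
orientation: [-0.264, 0.965, 0.0, -0.0]
ft_force: [-0.0, -0.3, 0.1]
gripper_width: 0.05
grasp_force: 0.0
```

```bash
cat >> h.py <<'E'
def to(x,y,z,ydeg):
    "shift in tool axes now (mm) and tool rz (deg) to bring TCP to x,y,z with tool y at ydeg"
    from cell import r
    o=r.get_obs();q=R.from_quat(o['orientation']);ty=q.apply([0,1,0]);a=np.degrees(np.arctan2(ty[1],ty[0]))
    print('t',round(o['clock'],2),'tcp',np.round(o['ee_pos'],4),'yaw',a.round(2),'zdir',q.apply([0,0,1]).round(4),'q7',round(o['q'][6],2),'w',round(o['gripper_width'],4),'F',np.round(o['ft_force'],1))
    print('lin',(q.inv().apply(np.array([x,y,z])-o['ee_pos'])*1e3).round(1),'rz',-((ydeg-a+180)%360-180).round(2))
E
python3 -c "
from h import *
to(.535,.0517,.143,120.5)"
```

```text
t 2.52 tcp [0.5344 0.0534 0.2561] yaw 120.61 zdir [-5.e-04  0.e+00 -1.e+00] q7 1.98 w 0.05 F [-0.  -0.3  0.1]
lin [  0.3  -1.8 113.1] rz 0.11
```

>>> arm_command --motion '[{"rotation": [0, 0, 0], "linear": [0.3, -1.7, 25], "hand": 50}, {"rotation": [0, 0, 0], "linear": [0, 0, 30], "hand": 50}, {"rotation": [0, 0, 0], "linear": [0, 0, 30], "hand": 50}, {"rotation": [0, 0, 0], "linear": [0, 0, 18], "hand": 50}, {"rotation": [0, 0, 0], "linear": [0, 0, 10], "hand": 50}]'

```text
clock: 2.93
ee_pos: [0.5337, 0.0518, 0.1408]
orientation: [-0.264, 0.965, 0.0, -0.002]
ft_force: [-0.1, 0.6, 0.1]
gripper_width: 0.0499
grasp_force: 0.0
```

>>> arm_command --motion '[{"rotation": [0, 0, 0], "linear": [0, 0, 0], "hand": 30}, {"rotation": [0, 0, 0], "linear": [0, 0, 0], "hand": 20}, {"rotation": [0, 0, 0], "linear": [0, 0, 0], "hand": 10}, {"rotation": [0, 0, 0], "linear": [0, 0, 0], "hand": 10}, {"rotation": [0, 0, 0], "linear": [0, 0, 0], "hand": 10}]' --force 40

```text
clock: 3.35
ee_pos: [0.536, 0.0522, 0.1446]
orientation: [-0.266, 0.964, 0.0, 0.001]
ft_force: [-1.6, -0.5, 4.8]
gripper_width: 0.0151
grasp_force: 42.6
```

```bash
python3 -c "
from h import *
to(.535,.0517,.143,120.5)"
```

```text
t 3.35 tcp [0.536  0.0522 0.1446] yaw 120.79 zdir [ 2.2e-03  6.0e-04 -1.0e+00] q7 2.02 w 0.0151 F [-1.6 -0.5  4.8]
lin [1.1 0.1 1.6] rz 0.29
```

>>> arm_command --motion '[{"rotation": [0, 0, -5], "linear": [0, 0, -2], "hand": 10}, {"rotation": [0, 0, -5], "linear": [0, 0, 0], "hand": 10}, {"rotation": [0, 0, -5], "linear": [0, 0, 0], "hand": 10}, {"rotation": [0, 0, -5], "linear": [0, 0, 0], "hand": 10}, {"rotation": [0, 0, -5], "linear": [0, 0, 0], "hand": 10}]'

```text
clock: 3.77
ee_pos: [0.5357, 0.0523, 0.1448]
orientation: [-0.47, 0.883, -0.0, 0.0]
ft_force: [6.7, 2.4, -15.5]
gripper_width: 0.0152
grasp_force: 43.3
```

>>> arm_command --motion '[{"rotation": [0, 0, 0], "linear": [0, 0, 0], "hand": 10}, {"rotation": [0, 0, 0], "linear": [0, 0, 0], "hand": 10}, {"rotation": [0, 0, 0], "linear": [0, 0, 0], "hand": 45}, {"rotation": [0, 0, 0], "linear": [0, 0, 0], "hand": 45}, {"rotation": [0, 0, 0], "linear": [0, 0, 0], "hand": 45}]'

```text
clock: 4.18
ee_pos: [0.5355, 0.0519, 0.1459]
orientation: [-0.468, 0.884, -0.0, 0.0]
ft_force: [0.4, -0.2, -0.1]
gripper_width: 0.0449
grasp_force: 0.0
```

>>> arm_command --motion '[{"rotation": [0, 0, 0], "linear": [0, 0, -20], "hand": 45}, {"rotation": [0, 0, 0], "linear": [0, 0, -30], "hand": 45}, {"rotation": [0, 0, 0], "linear": [0, 0, -30], "hand": 45}, {"rotation": [0, 0, 0], "linear": [0, 0, -30], "hand": 80}, {"rotation": [0, 0, 0], "linear": [0, 0, 0], "hand": 80}]'

```text
clock: 4.6
ee_pos: [0.538, 0.0522, 0.2617]
orientation: [-0.468, 0.884, -0.001, 0.005]
ft_force: [0.8, 0.8, -0.2]
gripper_width: 0.0676
grasp_force: 0.0
```

```bash
python3 -c "
from h import *
to(.5107,.2980,.255,81.3)"
```

```text
t 4.6 tcp [0.538  0.0522 0.2617] yaw 145.79 zdir [ 0.0095  0.0019 -1.    ] q7 2.38 w 0.0676 F [ 0.8  0.8 -0.2]
lin [-187.8  160.8    6.9] rz 64.49
```

>>> arm_command --motion '[{"rotation": [0, 0, 0], "linear": [-23.4, 20.1, 0], "hand": 80}, {"rotation": [0, 0, 0], "linear": [-23.4, 20.1, 0], "hand": 80}, {"rotation": [0, 0, 0], "linear": [-23.4, 20.1, 0], "hand": 80}, {"rotation": [0, 0, 0], "linear": [-23.4, 20.1, 0], "hand": 80}, {"rotation": [0, 0, 0], "linear": [-23.4, 20.1, 0], "hand": 60}]'

```text
clock: 5.02
ee_pos: [0.5176, 0.2066, 0.2559]
orientation: [-0.468, 0.884, -0.0, 0.001]
ft_force: [-0.3, 0.4, -0.1]
gripper_width: 0.0696
grasp_force: 0.0
```

>>> arm_command --motion '[{"rotation": [0, 0, 0], "linear": [-23.4, 20.1, 0], "hand": 60}, {"rotation": [0, 0, 0], "linear": [-23.4, 20.1, 0], "hand": 60}, {"rotation": [0, 0, 0], "linear": [-23.4, 20.1, 0], "hand": 60}, {"rotation": [0, 0, 6.5], "linear": [0, 0, 0], "hand": 60}, {"rotation": [0, 0, 6.5], "linear": [0, 0, 0], "hand": 60}]'

```text
clock: 5.43
ee_pos: [0.5065, 0.2998, 0.2554]
orientation: [-0.365, 0.931, 0.001, 0.0]
ft_force: [0.5, -0.4, 0.4]
gripper_width: 0.0599
grasp_force: 0.0
```

>>> arm_command --motion '[{"rotation": [0, 0, 6.5], "linear": [0, 0, 0], "hand": 60}, {"rotation": [0, 0, 6.5], "linear": [0, 0, 0], "hand": 60}, {"rotation": [0, 0, 6.5], "linear": [0, 0, 0], "hand": 60}, {"rotation": [0, 0, 6.5], "linear": [0, 0, 0], "hand": 60}, {"rotation": [0, 0, 6.5], "linear": [0, 0, 0], "hand": 60}]'

```text
clock: 5.85
ee_pos: [0.5074, 0.2972, 0.2557]
orientation: [-0.087, 0.996, 0.0, 0.0]
ft_force: [-0.5, 0.5, -0.3]
gripper_width: 0.06
grasp_force: 0.0
```

>>> arm_command --motion '[{"rotation": [0, 0, 6.5], "linear": [0, 0, 0], "hand": 60}, {"rotation": [0, 0, 6.5], "linear": [0, 0, 0], "hand": 60}, {"rotation": [0, 0, 6], "linear": [0, 0, 0], "hand": 60}, {"rotation": [0, 0, 0], "linear": [0, 0, 0], "hand": 60}, {"rotation": [0, 0, 0], "linear": [0, 0, 0], "hand": 60}]'

```text
clock: 6.27
ee_pos: [0.5073, 0.2973, 0.2556]
orientation: [0.074, 0.997, 0.0, 0.0]
ft_force: [0.3, 0.0, -1.2]
gripper_width: 0.0602
grasp_force: 0.0
```

```bash
python3 - <<'E'
from h import *
to(.5107,.2980,.045,81.3)
ims=[]
for n in("top","scene"):
    d=grab(n);np.savez(f'pics/{n}1.npz',**d)
    p=np.array([238,208] if n=="top" else [261,164]);f=d['frame'][p[1]-40:p[1]+40,p[0]-40:p[0]+40,::-1]
    print(p-40);ims.append(cv2.resize(f,None,fx=5,fy=5,interpolation=cv2.INTER_CUBIC))
cv2.imwrite('pics/c1.png',np.hstack(ims))
E
```

```text
t 6.27 tcp [0.5073 0.2973 0.2556] yaw 81.51 zdir [ 5.e-04  1.e-04 -1.e+00] q7 0.9 w 0.0602 F [ 0.3  0.  -1.2]
lin [ -3.2   1.2 210.6] rz 0.21
[198 168]
[221 124]
```

View pics/c1.png

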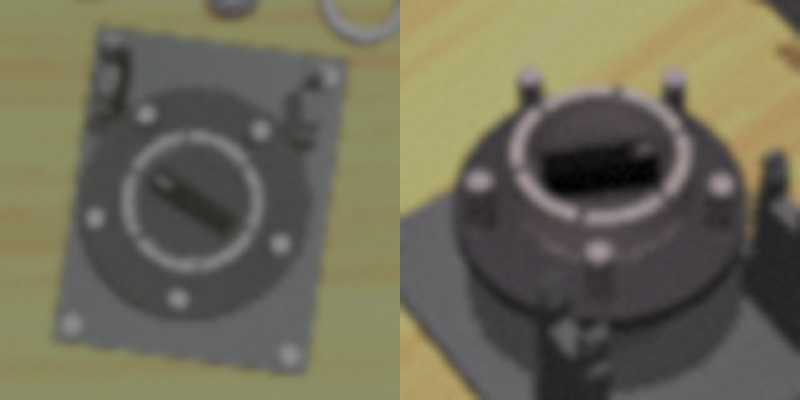

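The studs in the left half (top view) are at (147,114), (261,130), (281,243), (178,298) and (95,217). In the right half (scene view) they are at (530,78), (675,80), (721,184), (599,250) and (478,181). Two of them now look square to the posts.

```bash
python3 - <<'E'
from h import *
for n,o,l,dx in(("top",[198,168],[(147,114),(261,130),(281,243),(178,298),(95,217)],0),("scene",[221,124],[(530,78),(675,80),(721,184),(599,250),(478,181)],400)):
    d=ld(f'pics/{n}1.npz');s=plane(d,(np.array(l)-[dx,0]+.5)/5-.5+o,.142)[:,:2];c=s.mean(0)
    th=np.arctan2(*(s-c).T[::-1])+.139-np.radians(36);print(n,c,np.linalg.norm(s-c,axis=1).round(4),np.angle(np.exp(5j*th).mean())/5)
E
```

```text
top [0.53401201 0.05215827] [0.0696 0.0699 0.07   0.07   0.0703] -0.007847126140517056
scene [0.53649205 0.05104512] [0.0689 0.069  0.0698 0.0682 0.0704] -0.009225243959453757
```

>>> arm_command --motion '[{"rotation": [0, 0, 0], "linear": [-3.2, 1.2, 35], "hand": 60}, {"rotation": [0, 0, 0], "linear": [0, 0, 40], "hand": 60}, {"rotation": [0, 0, 0], "linear": [0, 0, 40], "hand": 60}, {"rotation": [0, 0, 0], "linear": [0, 0, 40], "hand": 60}, {"rotation": [0, 0, 0], "linear": [0, 0, 25], "hand": 60}]'

```text
clock: 6.78
ee_pos: [0.5092, 0.297, 0.0718]
orientation: [0.074, 0.997, -0.001, -0.001]
ft_force: [-0.2, 0.1, -0.3]
gripper_width: 0.0599
grasp_force: 0.0
```

>>> arm_command --motion '[{"rotation": [0, 0, 0], "linear": [0, 0, 15], "hand": 60}, {"rotation": [0, 0, 0], "linear": [0, 0, 15], "hand": 60}, {"rotation": [0, 0, 0], "linear": [0, 0, 0], "hand": 60}]'

```text
clock: 7.03
ee_pos: [0.5091, 0.2969, 0.0424]
orientation: [0.075, 0.997, -0.001, -0.002]
ft_force: [-0.7, 0.4, 0.5]
gripper_width: 0.0596
grasp_force: 0.0
```

```bash
python3 -c "
from h import *
to(.5107,.2980,.045,81.3)"
```

```text
t 7.03 tcp [0.5091 0.2969 0.0424] yaw 81.44 zdir [-0.004  -0.0025 -1.    ] q7 0.96 w 0.0596 F [-0.7  0.4  0.5]
lin [-1.4  1.3 -2.6] rz 0.14
```

>>> arm_command --motion '[{"rotation": [0, 0, 0], "linear": [-1.5, 1, -2], "hand": 40}, {"rotation": [0, 0, 0], "linear": [0, 0, 0], "hand": 10}, {"rotation": [0, 0, 0], "linear": [0, 0, 0], "hand": 10}, {"rotation": [0, 0, 0], "linear": [0, 0, 0], "hand": 10}, {"rotation": [0, 0, 0], "linear": [0, 0, 0], "hand": 10}]' --force 70

```text
clock: 7.45
ee_pos: [0.5134, 0.2993, 0.0489]
orientation: [0.076, 0.997, 0.001, 0.001]
ft_force: [-1.0, -0.4, 6.6]
gripper_width: 0.0191
grasp_force: 69.1
```

```bash
python3 -c "
from h import *
to(.6145,.0405,.26,-8)"
```

```text
t 7.45 tcp [0.5134 0.2993 0.0489] yaw 81.33 zdir [ 0.0024  0.0018 -1.    ] q7 0.96 w 0.0191 F [-1.  -0.4  6.6]
lin [-139.5 -240.1 -211.3] rz 89.33
```

>>> arm_command --motion '[{"rotation": [0, 0, 0], "linear": [0, 0, -20], "hand": 10}, {"rotation": [0, 0, 0], "linear": [0, 0, -40], "hand": 10}, {"rotation": [0, 0, 0], "linear": [0, 0, -40], "hand": 10}, {"rotation": [0, 0, 0], "linear": [0, 0, -40], "hand": 10}, {"rotation": [0, 0, 0], "linear": [0, 0, -40], "hand": 10}]'

```text
clock: 7.87
ee_pos: [0.5117, 0.2982, 0.2294]
orientation: [0.076, 0.997, -0.0, -0.0]
ft_force: [1.0, 1.4, -4.0]
gripper_width: 0.019
grasp_force: 69.3
```

>>> arm_command --motion '[{"rotation": [0, 0, 0], "linear": [0, 0, -35], "hand": 10}, {"rotation": [0, 0, 0], "linear": [0, 0, 0], "hand": 10}, {"rotation": [0, 0, 0], "linear": [0, 0, 0], "hand": 10}]'

```text
clock: 8.12
ee_pos: [0.513, 0.299, 0.2646]
orientation: [0.076, 0.997, 0.002, 0.002]
ft_force: [-0.4, -0.4, -3.5]
gripper_width: 0.0189
grasp_force: 69.6
```

```bash
python3 -c "
from h import *
to(.6145,.0405,.26,-8)"
```

```text
t 8.12 tcp [0.513  0.299  0.2646] yaw 81.33 zdir [ 0.0035  0.0029 -1.    ] q7 0.9 w 0.0189 F [-0.4 -0.4 -3.5]
lin [-139.3 -240.3    4.2] rz 89.33
```

>>> arm_command --motion '[{"rotation": [0, 0, 0], "linear": [-17.4, -30, 0], "hand": 10}, {"rotation": [0, 0, 0], "linear": [-17.4, -30, 0], "hand": 10}, {"rotation": [0, 0, 0], "linear": [-17.4, -30, 0], "hand": 10}, {"rotation": [0, 0, 0], "linear": [-17.4, -30, 0], "hand": 10}, {"rotation": [0, 0, 0], "linear": [-17.4, -30, 0], "hand": 10}]'

```text
clock: 8.53
ee_pos: [0.5747, 0.1355, 0.2602]
orientation: [0.075, 0.997, -0.001, -0.002]
ft_force: [1.4, -0.0, -2.9]
gripper_width: 0.0188
grasp_force: 69.3
```

>>> arm_command --motion '[{"rotation": [0, 0, 0], "linear": [-17.4, -30, 0], "hand": 10}, {"rotation": [0, 0, 0], "linear": [-17.4, -30, 0], "hand": 10}, {"rotation": [0, 0, 0], "linear": [-17.4, -30, 0], "hand": 10}, {"rotation": [0, 0, 6.87], "linear": [0, 0, 0], "hand": 10}, {"rotation": [0, 0, 6.87], "linear": [0, 0, 0], "hand": 10}]'

```text
clock: 8.95
ee_pos: [0.613, 0.0363, 0.2601]
orientation: [0.2, 0.98, -0.001, -0.001]
ft_force: [0.1, 1.5, -4.2]
gripper_width: 0.0191
grasp_force: 69.6
```

>>> arm_command --motion '[{"rotation": [0, 0, 6.87], "linear": [0, 0, 0], "hand": 10}, {"rotation": [0, 0, 6.87], "linear": [0, 0, 0], "hand": 10}, {"rotation": [0, 0, 6.87], "linear": [0, 0, 0], "hand": 10}, {"rotation": [0, 0, 6.87], "linear": [0, 0, 0], "hand": 10}, {"rotation": [0, 0, 6.87], "linear": [0, 0, 0], "hand": 10}]'

```text
clock: 9.37
ee_pos: [0.6123, 0.0404, 0.26]
orientation: [0.478, 0.878, -0.001, -0.002]
ft_force: [0.4, -0.8, -3.4]
gripper_width: 0.0186
grasp_force: 69.6
```

>>> arm_command --motion '[{"rotation": [0, 0, 6.87], "linear": [0, 0, 0], "hand": 10}, {"rotation": [0, 0, 6.87], "linear": [0, 0, 0], "hand": 10}, {"rotation": [0, 0, 6.87], "linear": [0, 0, 0], "hand": 10}, {"rotation": [0, 0, 6.87], "linear": [0, 0, 0], "hand": 10}, {"rotation": [0, 0, 6.87], "linear": [0, 0, 0], "hand": 10}]'

```text
clock: 9.78
ee_pos: [0.6124, 0.0404, 0.2601]
orientation: [0.716, 0.698, -0.002, -0.001]
ft_force: [0.3, 0.2, -3.9]
gripper_width: 0.0188
grasp_force: 69.6
```

>>> arm_command --motion '[{"rotation": [0, 0, 6.87], "linear": [0, 0, 0], "hand": 10}, {"rotation": [0, 0, 0], "linear": [0, 0, 0], "hand": 10}, {"rotation": [0, 0, 0], "linear": [0, 0, 0], "hand": 10}]'

```text
clock: 10.03
ee_pos: [0.6127, 0.0405, 0.2606]
orientation: [0.753, 0.658, -0.001, -0.001]
ft_force: [0.9, -0.3, -3.7]
gripper_width: 0.0188
grasp_force: 69.6
```

```bash
python3 - <<'E'
from h import *
to(.6145,.0405,.26,-8)
ims=[]
for n in("top","scene"):
    d=grab(n);np.savez(f'pics/{n}2.npz',**d)
    p=np.array([242,190] if n=="top" else [265,164]);f=d['frame'][p[1]-55:p[1]+55,p[0]-40:p[0]+40,::-1]
    print(p-[40,55]);ims.append(cv2.resize(f,None,fx=5,fy=5,interpolation=cv2.INTER_CUBIC))
cv2.imwrite('pics/c2.png',np.hstack(ims))
E
```

```text
t 10.03 tcp [0.6127 0.0405 0.2606] yaw -7.78 zdir [-2.9e-03 -9.0e-04 -1.0e+00] q7 0.02 w 0.0188 F [ 0.9 -0.3 -3.7]
lin [0.2 1.8 0.6] rz 0.22
[202 135]
[225 109]
```

View pics/c2.png

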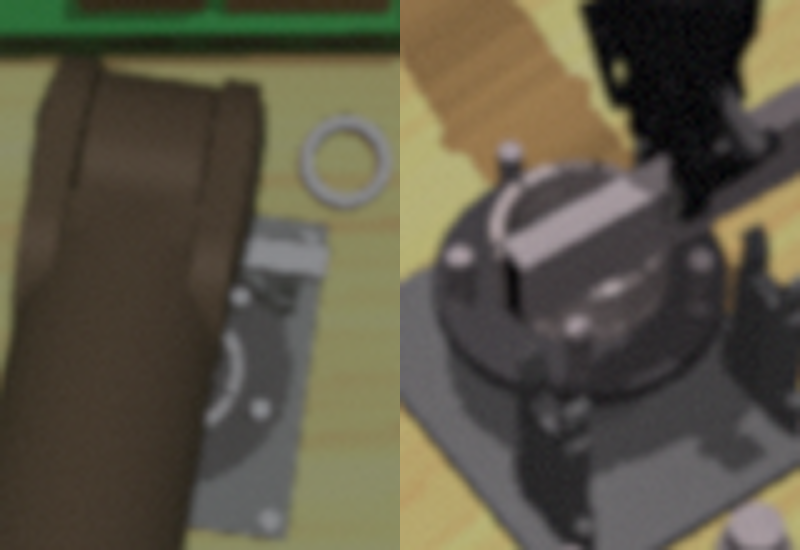

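The bar is in the grip above the notches. In the right half its near end is at (510,250), roughly above the near post at (560,400), and it lies parallel to the line of the posts.

>>> arm_command --motion '[{"rotation": [0, 0, 0.2], "linear": [0, 1.5, 15], "hand": 10}, {"rotation": [0, 0, 0], "linear": [0, 0, 20], "hand": 10}, {"rotation": [0, 0, 0], "linear": [0, 0, 20], "hand": 10}, {"rotation": [0, 0, 0], "linear": [0, 0, 8], "hand": 10}, {"rotation": [0, 0, 0], "linear": [0, 0, 0], "hand": 10}]'

```text
clock: 10.55
ee_pos: [0.6138, 0.0402, 0.1972]
orientation: [0.755, 0.655, -0.002, -0.001]
ft_force: [0.5, -0.0, -3.6]
gripper_width: 0.019
grasp_force: 69.5
```

>>> arm_command --motion '[{"rotation": [0, 0, 0], "linear": [0, 0, 5], "hand": 10}, {"rotation": [0, 0, 0], "linear": [0, 0, 5], "hand": 10}, {"rotation": [0, 0, 0], "linear": [0, 0, 0], "hand": 10}]'

```text
clock: 10.8
ee_pos: [0.6153, 0.0402, 0.1892]
orientation: [0.756, 0.655, 0.0, 0.0]
ft_force: [-0.9, -0.4, -4.4]
gripper_width: 0.0191
grasp_force: 69.6
```

```bash
python3 - <<'E'
from h import *
to(.6142,.041,.163,-8)
d=grab("scene");np.savez('pics/scene3.npz',**d)
p=np.array([265,164]);f=d['frame'][p[1]-55:p[1]+65,p[0]-60:p[0]+70,::-1]
print(p-[60,55]);cv2.imwrite('pics/c3.png',cv2.resize(f,None,fx=5,fy=5,interpolation=cv2.INTER_CUBIC))
E
```

```text
t 10.8 tcp [0.6153 0.0402 0.1892] yaw -8.17 zdir [ 2.e-04  1.e-04 -1.e+00] q7 0.06 w 0.0191 F [-0.9 -0.4 -4.4]
lin [ 0.6 -1.2 26.2] rz -0.17
[205 109]
```

View pics/c3.png

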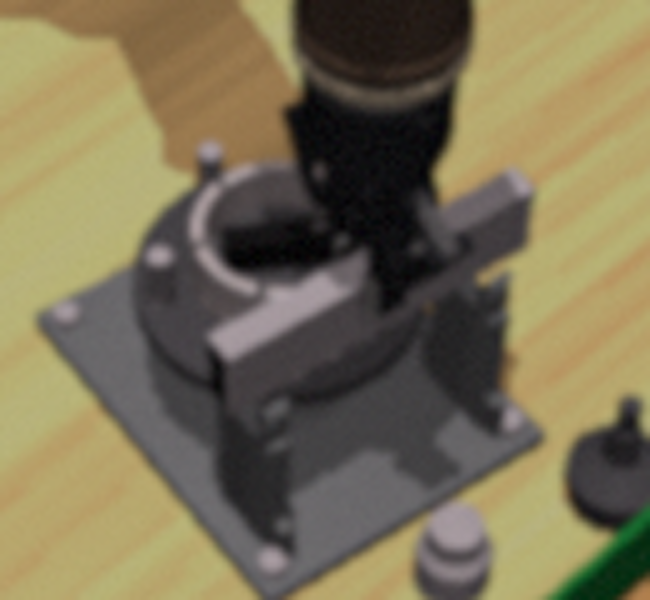

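The bar is entering both flares. Its near end is at (225,360), over the post at (265,410), and its far end is at (515,190), over the post at (490,290). I'll lower it gently.

>>> arm_command --motion '[{"rotation": [0, 0, 0], "linear": [0, 0, 4], "hand": 10}, {"rotation": [0, 0, 0], "linear": [0, 0, 4], "hand": 10}, {"rotation": [0, 0, 0], "linear": [0, 0, 4], "hand": 10}, {"rotation": [0, 0, 0], "linear": [0, 0, 0], "hand": 10}]'

```text
clock: 11.18
ee_pos: [0.6147, 0.0403, 0.1764]
orientation: [0.756, 0.655, -0.0, -0.0]
ft_force: [-0.7, -0.2, -3.2]
gripper_width: 0.019
grasp_force: 69.6
```

>>> arm_command --motion '[{"rotation": [0, 0, 0], "linear": [0, 0, 4], "hand": 10}, {"rotation": [0, 0, 0], "linear": [0, 0, 4], "hand": 10}, {"rotation": [0, 0, 0], "linear": [0, 0, 0], "hand": 10}]'

```text
clock: 11.43
ee_pos: [0.6147, 0.0403, 0.1684]
orientation: [0.756, 0.655, -0.0, -0.0]
ft_force: [0.0, 0.4, -3.7]
gripper_width: 0.0191
grasp_force: 69.6
```

```bash
python3 -c "
from h import *
to(.6142,.041,.163,-8)"
```

```text
t 11.43 tcp [0.6147 0.0403 0.1684] yaw -8.19 zdir [-1.2e-03 -1.0e-04 -1.0e+00] q7 0.08 w 0.0191 F [ 0.   0.4 -3.7]
lin [ 0.7 -0.6  5.4] rz -0.19
```

>>> arm_command --motion '[{"rotation": [0, 0, 0], "linear": [0, 0, 3], "hand": 10}, {"rotation": [0, 0, 0], "linear": [0, 0, 2], "hand": 10}, {"rotation": [0, 0, 0], "linear": [0, 0, 0], "hand": 10}]'

```text
clock: 11.68
ee_pos: [0.615, 0.0402, 0.1639]
orientation: [0.756, 0.655, -0.0, -0.0]
ft_force: [-0.4, -0.9, -4.1]
gripper_width: 0.0191
grasp_force: 69.6
```

>>> arm_command --motion '[{"rotation": [0, 0, 0], "linear": [0, 0, 1.5], "hand": 10}, {"rotation": [0, 0, 0], "linear": [0, 0, 0], "hand": 10}]'

```text
clock: 11.85
ee_pos: [0.6153, 0.0401, 0.163]
orientation: [0.756, 0.655, 0.0, 0.0]
ft_force: [-0.6, -0.4, -2.7]
gripper_width: 0.0187
grasp_force: 69.8
```

>>> arm_command --motion '[{"rotation": [0, 0, 0], "linear": [0, 0, 1.5], "hand": 10}, {"rotation": [0, 0, 0], "linear": [0, 0, 0], "hand": 10}, {"rotation": [0, 0, 0], "linear": [0, 0, 0], "hand": 25}, {"rotation": [0, 0, 0], "linear": [0, 0, 0], "hand": 27}, {"rotation": [0, 0, 0], "linear": [0, 0, -5], "hand": 27}]'

```text
clock: 12.27
ee_pos: [0.615, 0.0403, 0.1659]
orientation: [0.756, 0.655, -0.0, -0.0]
ft_force: [-0.9, -0.2, -0.4]
gripper_width: 0.0273
grasp_force: 0.0
```

>>> arm_command --motion '[{"rotation": [0, 0, 0], "linear": [0, 0, -15], "hand": 27}, {"rotation": [0, 0, 0], "linear": [0, 0, -30], "hand": 27}, {"rotation": [0, 0, 0], "linear": [0, 0, -40], "hand": 27}, {"rotation": [0, 0, 0], "linear": [0, 0, -20], "hand": 45}, {"rotation": [0, 0, 0], "linear": [0, 0, 0], "hand": 45}]'

```text
clock: 12.68
ee_pos: [0.6177, 0.0395, 0.2769]
orientation: [0.756, 0.655, 0.003, 0.002]
ft_force: [1.1, 0.4, -1.0]
gripper_width: 0.0449
grasp_force: 0.0
```

```bash
python3 - <<'E'
from h import *
to(.5353,.0520,.27,145.8)
d=grab("scene");np.savez('pics/scene4.npz',**d)
p=np.array([265,164]);f=d['frame'][p[1]-55:p[1]+65,p[0]-60:p[0]+70,::-1]
cv2.imwrite('pics/c4.png',cv2.resize(f,None,fx=5,fy=5,interpolation=cv2.INTER_CUBIC))
C=cloud(d);X,Y,Z=C[...,0],C[...,1],C[...,2];dx,dy=X-.535,Y-.0517
a=dx*np.cos(-.139)+dy*np.sin(-.139);b=-dx*np.sin(-.139)+dy*np.cos(-.139)
m=(abs(Z-.164)<.008)&(abs(a-.08)<.02)&(abs(b)<.13);print(m.sum(),np.median(Z[m]),a[m].mean(),b[m].min(),b[m].max(),np.polyfit(b[m],Z[m],1),np.polyfit(b[m],a[m],1))
E
```

```text
t 12.68 tcp [0.6177 0.0395 0.2769] yaw -8.22 zdir [ 8.3e-03  9.0e-04 -1.0e+00] q7 0.01 w 0.0449 F [ 1.1  0.4 -1. ]
lin [  0.6 -83.4   6.2] rz -154.02
552 0.16391109120787317 0.08414244192752632 -0.09953202365053804 0.10418705459283688 [-0.00125315  0.16354204] [0.00477584 0.08415594]
```

View pics/c4.png

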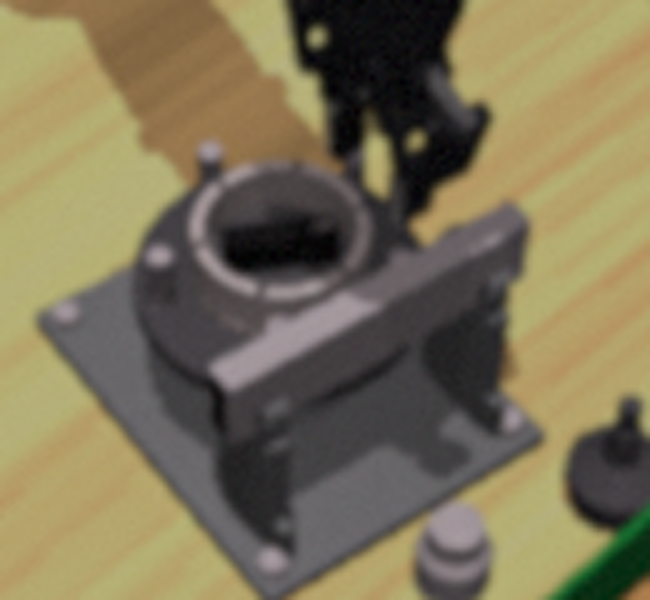

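The bar lies down in both notches and level. Its top is at z = 0.164 and it is centred to within 2 mm. The dial is free, so I'll go to it next.

>>> arm_command --motion '[{"rotation": [0, 0, 0], "linear": [0.2, -27.8, 0], "hand": 45}, {"rotation": [0, 0, 0], "linear": [0.2, -27.8, 0], "hand": 45}, {"rotation": [0, 0, 0], "linear": [0.2, -27.8, 0], "hand": 45}, {"rotation": [0, 0, -7], "linear": [0, 0, 0], "hand": 45}, {"rotation": [0, 0, -7], "linear": [0, 0, 0], "hand": 45}]'

```text
clock: 13.15
ee_pos: [0.5307, 0.0535, 0.2705]
orientation: [0.668, 0.744, -0.0, -0.001]
ft_force: [1.0, 0.2, -0.0]
gripper_width: 0.0451
grasp_force: 0.0
```

>>> arm_command --motion '[{"rotation": [0, 0, -7], "linear": [0, 0, 0], "hand": 45}, {"rotation": [0, 0, -7], "linear": [0, 0, 0], "hand": 45}, {"rotation": [0, 0, -7], "linear": [0, 0, 0], "hand": 45}, {"rotation": [0, 0, -7], "linear": [0, 0, 0], "hand": 45}, {"rotation": [0, 0, -7], "linear": [0, 0, 0], "hand": 45}]'

```text
clock: 13.57
ee_pos: [0.5322, 0.0527, 0.2704]
orientation: [0.413, 0.911, -0.0, -0.001]
ft_force: [0.0, 0.2, 0.1]
gripper_width: 0.0447
grasp_force: 0.0
```

>>> arm_command --motion '[{"rotation": [0, 0, -7], "linear": [0, 0, 0], "hand": 45}, {"rotation": [0, 0, -7], "linear": [0, 0, 0], "hand": 45}, {"rotation": [0, 0, -7], "linear": [0, 0, 0], "hand": 45}, {"rotation": [0, 0, -7], "linear": [0, 0, 0], "hand": 45}, {"rotation": [0, 0, -7], "linear": [0, 0, 0], "hand": 45}]'

```text
clock: 13.98
ee_pos: [0.5322, 0.0526, 0.2704]
orientation: [0.121, 0.993, -0.0, -0.001]
ft_force: [0.2, -0.3, -1.3]
gripper_width: 0.0447
grasp_force: 0.0
```

>>> arm_command --motion '[{"rotation": [0, 0, -7], "linear": [0, 0, 0], "hand": 45}, {"rotation": [0, 0, -7], "linear": [0, 0, 0], "hand": 45}, {"rotation": [0, 0, -7], "linear": [0, 0, 0], "hand": 45}, {"rotation": [0, 0, -7], "linear": [0, 0, 0], "hand": 45}, {"rotation": [0, 0, -7], "linear": [0, 0, 0], "hand": 45}]'

```text
clock: 14.4
ee_pos: [0.5322, 0.0526, 0.2703]
orientation: [-0.184, 0.983, 0.0, -0.001]
ft_force: [-0.4, 0.3, 0.4]
gripper_width: 0.0447
grasp_force: 0.0
```

>>> arm_command --motion '[{"rotation": [0, 0, -7], "linear": [0, 0, 0], "hand": 45}, {"rotation": [0, 0, -7], "linear": [0, 0, 0], "hand": 45}, {"rotation": [0, 0, -7], "linear": [0, 0, 0], "hand": 45}, {"rotation": [0, 0, -7], "linear": [0, 0, 0], "hand": 45}, {"rotation": [0, 0, -7], "linear": [0, 0, 0], "hand": 45}]'

```text
clock: 14.82
ee_pos: [0.5322, 0.0527, 0.2703]
orientation: [-0.471, 0.882, 0.0, -0.001]
ft_force: [-0.3, 0.5, -0.5]
gripper_width: 0.0448
grasp_force: 0.0
```

>>> arm_command --motion '[{"rotation": [0, 0, 0], "linear": [0, 0, 0], "hand": 45}, {"rotation": [0, 0, 0], "linear": [0, 0, 0], "hand": 45}]'

```text
clock: 14.98
ee_pos: [0.5323, 0.0525, 0.2706]
orientation: [-0.466, 0.885, 0.0, -0.001]
ft_force: [-0.4, 0.1, -0.6]
gripper_width: 0.0449
grasp_force: 0.0
```

```bash
python3 -c "
from h import *
to(.5353,.0520,.146,145.8)"
```

```text
t 14.98 tcp [0.5323 0.0525 0.2706] yaw 145.57 zdir [-1.3e-03 -1.0e-04 -1.0e+00] q7 2.41 w 0.0449 F [-0.4  0.1 -0.6]
lin [ -1.4  -2.9 124.6] rz -0.23
```

>>> arm_command --motion '[{"rotation": [0, 0, 0], "linear": [-1.4, -2.7, 20], "hand": 45}, {"rotation": [0, 0, 0], "linear": [0, 0, 30], "hand": 45}, {"rotation": [0, 0, 0], "linear": [0, 0, 35], "hand": 45}, {"rotation": [0, 0, 0], "linear": [0, 0, 25], "hand": 45}, {"rotation": [0, 0, 0], "linear": [0, 0, 14], "hand": 45}]'

```text
clock: 15.4
ee_pos: [0.5339, 0.0521, 0.144]
orientation: [-0.466, 0.885, 0.001, -0.002]
ft_force: [-0.8, 0.6, 0.2]
gripper_width: 0.0452
grasp_force: 0.0
```

>>> arm_command --motion '[{"rotation": [0, 0, 0], "linear": [0, 0, 0], "hand": 45}, {"rotation": [0, 0, 0], "linear": [0, 0, 0], "hand": 20}, {"rotation": [0, 0, 0], "linear": [0, 0, 0], "hand": 10}, {"rotation": [0, 0, 0], "linear": [0, 0, 0], "hand": 10}, {"rotation": [0, 0, 0], "linear": [0, 0, 0], "hand": 10}]' --force 80

```text
clock: 15.82
ee_pos: [0.5361, 0.0527, 0.1488]
orientation: [-0.468, 0.884, 0.0, 0.001]
ft_force: [-3.6, 1.4, 6.6]
gripper_width: 0.0136
grasp_force: 79.0
```

```bash
python3 -c "
from h import *
to(.5353,.0520,.146,145.8)"
```

```text
t 15.82 tcp [0.5361 0.0527 0.1488] yaw 145.77 zdir [ 1.5e-03  8.0e-04 -1.0e+00] q7 2.44 w 0.0136 F [-3.6  1.4  6.6]
lin [1.  0.3 2.8] rz -0.03
```

>>> arm_command --motion '[{"rotation": [0, 0, 5], "linear": [0, 0, -1], "hand": 10}, {"rotation": [0, 0, 6], "linear": [0, 0, 0], "hand": 10}, {"rotation": [0, 0, 6], "linear": [0, 0, 0], "hand": 10}, {"rotation": [0, 0, 6], "linear": [0, 0, 0], "hand": 10}, {"rotation": [0, 0, 6], "linear": [0, 0, 0], "hand": 10}]'

```text
clock: 16.23
ee_pos: [0.5364, 0.0523, 0.1489]
orientation: [-0.229, 0.973, -0.0, 0.001]
ft_force: [2.1, -1.4, -5.8]
gripper_width: 0.0138
grasp_force: 79.9
```

>>> arm_command --motion '[{"rotation": [0, 0, 6], "linear": [0, 0, 0], "hand": 10}, {"rotation": [0, 0, 6], "linear": [0, 0, 0], "hand": 10}, {"rotation": [0, 0, 6], "linear": [0, 0, 0], "hand": 10}, {"rotation": [0, 0, 6], "linear": [0, 0, 0], "hand": 10}, {"rotation": [0, 0, 6], "linear": [0, 0, 0], "hand": 10}]'

```text
clock: 16.65
ee_pos: [0.5365, 0.0518, 0.1489]
orientation: [0.031, 1.0, -0.0, 0.001]
ft_force: [2.0, -1.8, -6.1]
gripper_width: 0.014
grasp_force: 79.8
```

```bash
python3 -c "
from h import *
to(.5353,.0520,.146,145.8)
from cell import r;print(r.get_obs()['wrist_torque'])"
```

```text
t 16.65 tcp [0.5365 0.0518 0.1489] yaw 86.49 zdir [ 2.e-03 -5.e-04 -1.e+00] q7 1.57 w 0.014 F [ 2.  -1.8 -6.1]
lin [1.2 0.1 2.9] rz -59.31
[-0.62688606 -0.49499328  0.29318951]
```

>>> arm_command --motion '[{"rotation": [0, 0, 6], "linear": [0, 0, 0], "hand": 10}, {"rotation": [0, 0, 6], "linear": [0, 0, 0], "hand": 10}, {"rotation": [0, 0, 6], "linear": [0, 0, 0], "hand": 10}, {"rotation": [0, 0, 6], "linear": [0, 0, 0], "hand": 10}, {"rotation": [0, 0, 6], "linear": [0, 0, 0], "hand": 10}]'

```text
clock: 17.07
ee_pos: [0.5363, 0.0513, 0.1489]
orientation: [0.288, 0.957, -0.0, 0.001]
ft_force: [1.4, -3.4, -5.9]
gripper_width: 0.0138
grasp_force: 79.9
```

>>> arm_command --motion '[{"rotation": [0, 0, 6], "linear": [0, 0, 0], "hand": 10}, {"rotation": [0, 0, 6], "linear": [0, 0, 0], "hand": 10}, {"rotation": [0, 0, 6], "linear": [0, 0, 0], "hand": 10}, {"rotation": [0, 0, 6], "linear": [0, 0, 0], "hand": 10}, {"rotation": [0, 0, 6], "linear": [0, 0, 0], "hand": 10}]'

```text
clock: 17.48
ee_pos: [0.5359, 0.051, 0.1489]
orientation: [0.527, 0.85, -0.0, 0.001]
ft_force: [-0.4, -5.4, -4.3]
gripper_width: 0.0137
grasp_force: 80.2
```

```bash
python3 -c "
from h import *
to(.5353,.0520,.146,145.8)
from cell import r;print(r.get_obs()['wrist_torque'])"
```

```text
t 17.48 tcp [0.5359 0.051  0.1489] yaw 26.46 zdir [ 9.0e-04 -1.2e-03 -1.0e+00] q7 0.71 w 0.0137 F [-0.4 -5.4 -4.3]
lin [ 1.2 -0.1  2.9] rz -119.34
[-1.26574346  0.18285384  0.32483862]
```

>>> arm_command --motion '[{"rotation": [0, 0, 4], "linear": [0, 0, 0], "hand": 10}, {"rotation": [0, 0, 4], "linear": [0, 0, 0], "hand": 10}, {"rotation": [0, 0, 4], "linear": [0, 0, 0], "hand": 10}, {"rotation": [0, 0, 4], "linear": [0, 0, 0], "hand": 10}, {"rotation": [0, 0, 0], "linear": [0, 0, 0], "hand": 10}]'

```text
clock: 17.9
ee_pos: [0.5357, 0.0509, 0.1489]
orientation: [0.64, 0.769, -0.0, 0.001]
ft_force: [-1.7, -5.3, -0.4]
gripper_width: 0.0142
grasp_force: 80.5
```

```bash
python3 -c "
from h import *
to(.5353,.0520,.146,145.8)
from cell import r;print(r.get_obs()['wrist_torque'])"
```

```text
t 17.9 tcp [0.5357 0.0509 0.1489] yaw 10.48 zdir [ 4.0e-04 -1.4e-03 -1.0e+00] q7 0.48 w 0.0142 F [-1.7 -5.3 -0.4]
lin [ 1.2 -0.2  2.9] rz -135.32
[-1.19347821  0.45095352 -0.07564133]
```

>>> arm_command --motion '[{"rotation": [0, 0, 2], "linear": [0, 0, 0], "hand": 10}, {"rotation": [0, 0, 2], "linear": [0, 0, 0], "hand": 10}, {"rotation": [0, 0, 0], "linear": [0, 0, 0], "hand": 10}]'

```text
clock: 18.15
ee_pos: [0.5356, 0.0509, 0.1489]
orientation: [0.665, 0.747, -0.0, 0.0]
ft_force: [-2.4, -5.8, -0.5]
gripper_width: 0.0136
grasp_force: 80.5
```

```bash
python3 -c "
from h import *
to(.5353,.0520,.146,145.8)
from cell import r;print(r.get_obs()['wrist_torque'])"
```

```text
t 18.15 tcp [0.5356 0.0509 0.1489] yaw 6.61 zdir [ 3.0e-04 -1.2e-03 -1.0e+00] q7 0.43 w 0.0136 F [-2.4 -5.8 -0.5]
lin [ 1.1 -0.2  2.9] rz -139.19
[-1.28070552  0.50455128  0.03952952]
```

>>> arm_command --motion '[{"rotation": [0, 0, 2], "linear": [0, 0, 0], "hand": 10}, {"rotation": [0, 0, 2], "linear": [0, 0, 0], "hand": 10}, {"rotation": [0, 0, 2], "linear": [0, 0, 0], "hand": 10}]'

```text
clock: 18.4
ee_pos: [0.5355, 0.0509, 0.1489]
orientation: [0.703, 0.711, -0.0, 0.0]
ft_force: [-2.0, -6.4, -0.4]
gripper_width: 0.0136
grasp_force: 80.5
```

```bash
python3 -c "
from h import *
to(.5353,.0520,.146,145.8)
from cell import r;print(r.get_obs()['wrist_torque'])"
```

```text
t 18.4 tcp [0.5355 0.0509 0.1489] yaw 0.65 zdir [ 1.e-04 -1.e-03 -1.e+00] q7 0.35 w 0.0136 F [-2.  -6.4 -0.4]
lin [ 1.1 -0.2  2.9] rz -145.15
[-1.26217541  0.57820578  0.2859075 ]
```

>>> arm_command --motion '[{"rotation": [0, 0, 2], "linear": [0, 0, 0], "hand": 10}, {"rotation": [0, 0, 2], "linear": [0, 0, 0], "hand": 10}]'

```text
clock: 18.57
ee_pos: [0.5355, 0.0509, 0.1489]
orientation: [0.727, 0.687, -0.001, 0.001]
ft_force: [-2.3, -7.0, 0.6]
gripper_width: 0.014
grasp_force: 89.9
```

```bash
python3 -c "
from h import *
to(.5353,.0520,.146,145.8)
from cell import r;print(r.get_obs()['wrist_torque'])"
```

```text
t 18.57 tcp [0.5355 0.0509 0.1489] yaw -3.21 zdir [-0.     -0.0016 -1.    ] q7 0.29 w 0.014 F [-2.3 -7.   0.6]
lin [ 1.  -0.3  2.9] rz -149.01
[-1.41512872  0.56715901  2.06407758]
```

Torque jumped from 0.29 to 2.06 N m, so the dial is hard against its stop. I'll release and lift.

>>> arm_command --motion '[{"rotation": [0, 0, -1.5], "linear": [0, 0, 0], "hand": 10}, {"rotation": [0, 0, 0], "linear": [0, 0, 0], "hand": 40}, {"rotation": [0, 0, 0], "linear": [0, 0, 0], "hand": 40}, {"rotation": [0, 0, 0], "linear": [0, 0, 0], "hand": 40}, {"rotation": [0, 0, 0], "linear": [0, 0, -15], "hand": 40}]'

```text
clock: 18.98
ee_pos: [0.5348, 0.0529, 0.162]
orientation: [0.718, 0.696, -0.001, -0.001]
ft_force: [-0.4, -0.4, -0.1]
gripper_width: 0.0403
grasp_force: 0.0
```

>>> arm_command --motion '[{"rotation": [0, 0, 0], "linear": [0, 0, -30], "hand": 40}, {"rotation": [0, 0, 0], "linear": [0, 0, -40], "hand": 40}, {"rotation": [0, 0, 0], "linear": [0, 0, -40], "hand": 40}, {"rotation": [0, 0, 0], "linear": [0, 0, -20], "hand": 40}, {"rotation": [0, 0, 0], "linear": [0, 0, 0], "hand": 40}]'

```text
clock: 19.4
ee_pos: [0.5383, 0.052, 0.2983]
orientation: [0.718, 0.696, 0.004, 0.002]
ft_force: [1.1, -0.6, -0.9]
gripper_width: 0.0398
grasp_force: 0.0
```

```bash
python3 - <<'E'
from h import *
to(.5353,.0520,.27,145.8)
d=grab("scene")
p=np.array([265,164]);f=d['frame'][p[1]-55:p[1]+65,p[0]-60:p[0]+70,::-1]
cv2.imwrite('pics/c5.png',cv2.resize(f,None,fx=5,fy=5,interpolation=cv2.INTER_CUBIC))
C=cloud(d);X,Y,Z=C[...,0],C[...,1],C[...,2];dx,dy=X-.535,Y-.0517
a=dx*np.cos(-.139)+dy*np.sin(-.139);b=-dx*np.sin(-.139)+dy*np.cos(-.139)
m=(abs(Z-.164)<.008)&(abs(a-.08)<.02)&(abs(b)<.13);print(m.sum(),np.median(Z[m]),a[m].mean(),b[m].min(),b[m].max(),np.polyfit(b[m],Z[m],1),np.polyfit(b[m],a[m],1))
E
```

```text
t 19.4 tcp [0.5383 0.052  0.2983] yaw -1.73 zdir [ 0.0078  0.0026 -1.    ] q7 0.15 w 0.0398 F [ 1.1 -0.6 -0.9]
lin [-0.2 -3.2 28.3] rz -147.53
540 0.1640761407204679 0.08543140815346832 -0.10001347418816238 0.0998543863857759 [0.0016911  0.16374846] [0.0043501  0.08544393]
```

View pics/c5.png

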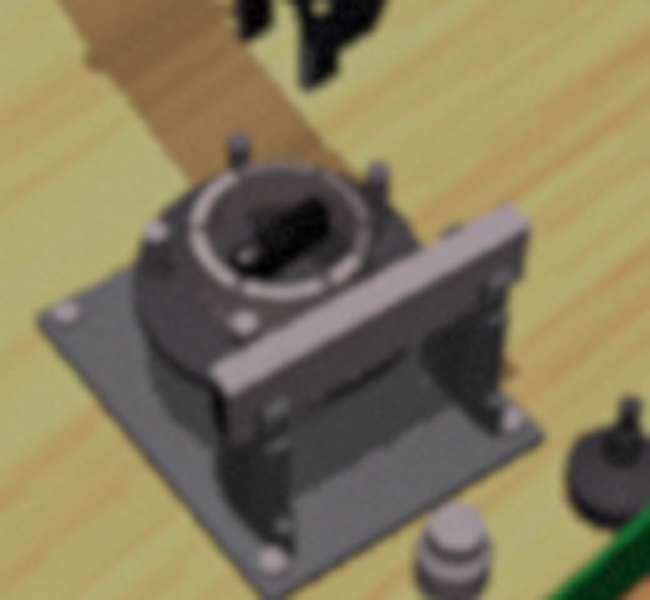

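The bar is still down in both notches, with its top at z = 0.164 and centred. The dial mark has moved round to (245,258) and the gripper is clear, so I'm handing it in.

>>> arm_command --motion '[{"rotation": [0, 0, 0], "linear": [0, 0, 0], "hand": 40}, {"rotation": [0, 0, 0], "linear": [0, 0, 0], "hand": 40}, {"rotation": [0, 0, 0], "linear": [0, 0, 0], "hand": 40}]'

```text
clock: 19.7
ee_pos: [0.5352, 0.0524, 0.2923]
orientation: [0.718, 0.697, -0.001, -0.0]
ft_force: [0.5, -0.5, 0.3]
gripper_width: 0.0396
grasp_force: 0.0
```

```bash
python3 -c "
from cell import r
print(r.sign_off())"
```

```text
the job is handed in; nothing more can be done
None
```

I handed the job in at 19.7 s: the lock bar is down in both notches and centred, the dial was turned clockwise until it hit its stop, and the gripper is clear; the sign-off returned no verdict.

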